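# Set a desktop polariscope to circular dark field

### The job

Set the desktop polariscope to circular dark field for the clear coupon on its stage: push the quarter-wave slide at the side of the head fully home, and push the lever of the analyser ring round until the ring's pointer stands on the long scale mark with the solid dot. Everything is pushed lightly with the fingertips: grip or lift nothing, do not shove the instrument along the desk, and leave the coupon and the brass weight, dropper bottle and parts box beside it where they are.

Things in the scene. Friction and masses are not known exactly. Their poses are not given: they have to be found in the camera images.
- polariscope: Free-standing 3.5 kg desktop polariscope: grey lamp house 215 x 174 mm with a stage 50 mm above the desk, column at the back, round black head (radius 56 mm, top at 151 mm) over the stage. Origin on the vertical optical axis (head and ring centre) at desk height; z up, -x its front (to the robot, yaw within 0.35 rad), slide enters from its -y side. Rocks or slides if shoved with over 20 N.
- analyser (a joint): Ring angle, rad, anticlockwise from above, about the vertical optical axis. At 0 the lever points 130 deg anticlockwise from the instrument's +x and the pointer is on the open-circle mark; at 1.571 the lever points 220 deg (front right) and the pointer is on the solid-dot mark. Travel -0.08 to 2.05, no stop or click at the dot. Starts at 0 to 0.9, stays where left; about 2 N at the knob turns it.
- lever_knob (a point): Centre of the top of the upright black knob at the end of the lever of the ring (ring radius 71 mm): a round post, 13 mm diameter, 108 mm from the optical axis, from 143 mm (top of the lever bar's round end, 18 mm across) to 180 mm above the desk. Pushed sideways along its arc over the front of the instrument; the space round it is free.
- pointer_tip (a point): Tip of the white pointer on the ring's top face, on the same radius as the lever, 57 mm from the optical axis, 147 mm above the desk, next to the scale on the head.
- dot_mark (a point): Outer end (55 mm from the optical axis, 151 mm above the desk) of the long scale mark with a solid dot at its inner end, on the light metal scale face of the head. Short marks every 10 deg; the only other long mark, 90 deg clockwise from above, has an open circle.
- quarter_wave_slide (a joint): How far the quarter-wave slide is pushed in, m: starts between 0 and 0.012, 0.040 is fully home against its stop, where its black tab closes against the slide housing. Stays where it is left; friction about 1.5 N.
- slide_tab (a point): Middle of the upper edge of the outer face of the slide's upright black push tab. The tab is 50 mm wide (along the instrument's x), 10 mm thick and reaches from 104 to 138 mm above the desk; its outer face looks to the instrument's -y and is pushed towards +y. When home, the outer face is 87 mm from the optical axis.
- stage_centre (a point): Centre of the stage's top surface, on the optical axis, 50 mm above the desk and 54 mm below the head.
- clear_coupon: Loose clear, yellowish plastic dog-bone coupon, 152 x 22 x 5 mm, lying flat on the stage under the head, along the instrument's y; origin at the centre of its underside. Not to be touched.
- weight_1: Brass check weight with a knob, 38 mm diameter, 60 mm tall, standing at the instrument's left front; origin at the centre of its underside. Not to be moved.
- oil_dropper: Brown dropper bottle, 33 mm diameter, 102 mm tall, standing at the instrument's left; origin at the centre of its underside. Not to be moved.
- specimen_box: Grey parts box with a clear lid, 91 x 130 x 37 mm, lying at the instrument's right front; origin at the centre of its underside. Not to be moved.

How it is judged:
By the outcome, as a careful person would: the job done as asked, in the order asked, and still so for the second after the job is handed in, with the robot touching nothing.
It also fails if it takes over 54 s, if anything falls off the work surface, if the arm or the gripper's body presses on something with over 40 N, if the wrist force passes 120 N, or if a joint passes its speed limit or range.

### The arm

A 6-joint arm with a two-finger parallel gripper is mounted at the origin on a cart in front of the work surface, level with it; the furniture and walls round the work are solid. World frame = base frame: x ahead of the robot, y to its left, z up, the work surface at z = 0. Lengths are in m, angles in rad, forces in N, time in s.
With the tool pointing down it reaches from about 0.35 to 0.975 m from the base axis. Payload 4.9 kg.
Tool frame: the origin (TCP) lies at the very end of the fingers, on their centre line; the grasp point (between the pads) lies 19 mm behind it; z points along the fingers, x is the direction in which the jaws open and shut, and the axes are right-handed (so a half turn about z gives the same grasp; the last joint's range is limited). The gripper opens to 85 mm and grips with 20 to 120 N. Pads are 22 mm wide; open, the fingers measure 114 mm over their backs; the gripper's body (76 mm by 85 mm) begins 54 mm behind the grasp point. The pads swing forward as they close: fully open they stand 13 mm farther back than shut.
Start: joints at [-1.317, 0.053, 1.613, -0, 1.476, -0.119], TCP at [0.228, -0.582, 0.231] pointing down, gripper open.
Joint ranges: [-3.01, 3.01], [-1.01, 2.22], [0.06, 2.58], [-1.02, 4.17], [0.09, 2.62], [-3.14, 3.14]. Speed limits (rad/s): [2.57, 2.57, 3.14, 3.14, 3.14, 3.14].

### API

Orientations are given as a rotation vector (axis times angle).
In Python, from station import ctrl gives the robot as it stands.
- The arm moves only by the shell command python3 -m handwheel 'ROWS' [OPENING] [FORCE]. ROWS is a JSON object of lists of equal length, an entry for each row: "offset": the shift along the world's x, y, z in units of 40 mm (1.0 is 40 mm), a list of three; "roll": the turn about the world's z in units of 6 degrees (1.0 is 6 degrees). A call has exactly 10 rows; each row is the pose to reach, as a shift and turn from the pose commanded when the call began; what a row does not reach only later rows make up. A row lasts 1/10 s, in which the tool goes at most 50 mm and 8.59 degrees, less where a joint would pass 70% of its speed; a pose out of reach is approached as far as the arm can. A call with a gripper value outside its range is refused whole. OPENING is the finger opening in mm, from 0 to 85.4, set as the call begins (- or left out, the last holds). The fingers move at their own pace and stop on an object; FORCE is the grip in N (left out, the last holds). Time passes only in rows, so rows that repeat a pose let the fingers close, or fill a call up. It gives the time, the measured TCP pose, the force and the opening at its end, in the units of the state.
- ctrl.get_obs(): the state, without advancing time (a new reading comes with each control period).
- ctrl.get_image(name): name is "scene" or "top" or "wrist"; returns a dict with "img" (480x640x3 uint8, red, green, blue), "fx", "fy", "cx", "cy" (pixels), "k1" (the pictures are not rectified: a ray, as slopes to the right and down, at radius r is drawn at 1 + k1 r^2 times it, then the intrinsics apply), "T" (4x4, takes a point from camera to world coordinates). Camera axes: x right, y down, z forward; pixel columns grow to the right and rows downward; lengths in m; the calibration is good to about 2 mm. A picture is of the moment at which its call begins. There is no depth.
- ctrl.finish_job(): hands the job in, once; it reports no verdict.
The state is a dict: "t": time; "q": joint angles; "dq": joint speeds; "effort": joint torques, N m; "tool_pos": TCP position; "tool_rot": TCP orientation; "contact_force": force on the tool from outside, world axes, zero at the start; "wrist_torque": the same for the moment, N m; "opening": finger opening in m.
Only numpy, scipy, OpenCV 4.12 (cv2) and the standard library are available. Lean on these libraries where they do the work, as an engineer would, in place of code of your own. Each camera call takes 0.05 s, during which the arm holds its last target.

## Working session

There is one attempt and no reset: what is moved stays moved. The work goes in short steps, Python scripts to look and compute and a shell command to move; the robot and the scene stay as the last step left them, time stands still between calls to the robot, and variables do not carry over. Pictures are saved under pics/ and viewed, and the job is handed in when it is done.

```bash
mkdir -p pics; ls; python3 - <<'E'
from station import ctrl
import cv2
o=ctrl.get_obs();print({k:(v if not hasattr(v,'round') else v) for k,v in o.items()})
for n in["scene","top","wrist"]:
    d=ctrl.get_image(n);cv2.imwrite(f"pics/{n}0.png",d["img"][:,:,::-1]);print(n,d["fx"],d["fy"],d["cx"],d["cy"],d["k1"]);print(d["T"])
E
```

```text
pics
{'t': 0.0, 'q': array([-1.31701098e+00,  5.33552095e-02,  1.61433404e+00, -2.26349381e-06,
        1.47602942e+00, -1.18984589e-01]), 'dq': array([ 0.00091218,  0.00171383,  0.00087758, -0.00086586, -0.00177074,
        0.00048004]), 'effort': array([-1.12815364e-03, -3.93680334e+01, -3.70177174e+01, -3.07545424e-04,
        7.03406346e-03, -8.84938970e-06]), 'tool_pos': array([ 0.22746761, -0.58144067,  0.23004015]), 'tool_rot': array([-2.59346313e+00,  1.77052863e+00,  2.51630104e-03]), 'contact_force': array([0.21753242, 0.15119909, 0.04394906]), 'wrist_torque': array([-0.07035868,  0.02417804,  0.03136974]), 'opening': 0.08534184299009277}
scene 448.2682523258514 448.2682523258514 316.65450060743495 236.16759588766678 -0.03445553457762143
[[-0.96066686 -0.16992432  0.21964726  0.35296761]
 [-0.27718455  0.63505354 -0.72102409  0.52455846]
 [-0.01696824 -0.75354677 -0.65717528  0.66144147]
 [ 0.          0.          0.          1.        ]]
top 449.03143971923197 449.03143971923197 319.2370770465048 242.92403762098513 -0.037212777315308476
[[-0.02507884 -0.99077223  0.13319698  0.40148351]
 [-0.99967003  0.02411426 -0.00885018 -0.06269628]
 [ 0.00555656 -0.13337498 -0.99105007  0.96383101]
 [ 0.          0.          0.          1.        ]]
wrist 373.37939774506003 373.37939774506003 317.34461089270894 235.7219346346477 -0.07843243357837164
[[ 0.36401168 -0.88431867 -0.29236276  0.30283909]
 [-0.93139237 -0.34626546 -0.11228752 -0.55291188]
 [-0.00193717  0.31317841 -0.94969233  0.37281307]
 [ 0.          0.          0.          1.        ]]
```

View pics/scene0.png

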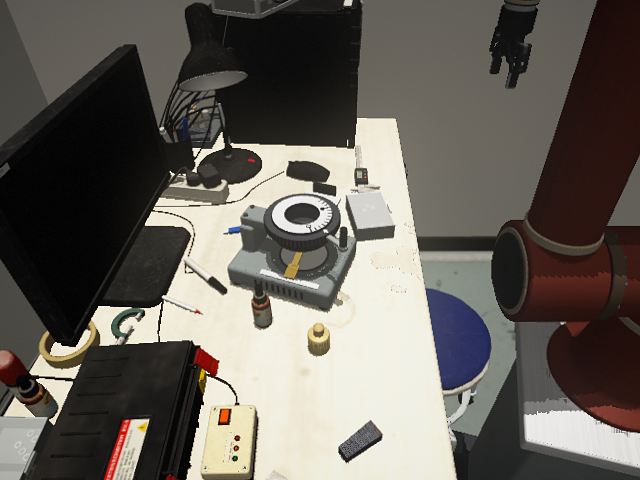

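View pics/top0.png

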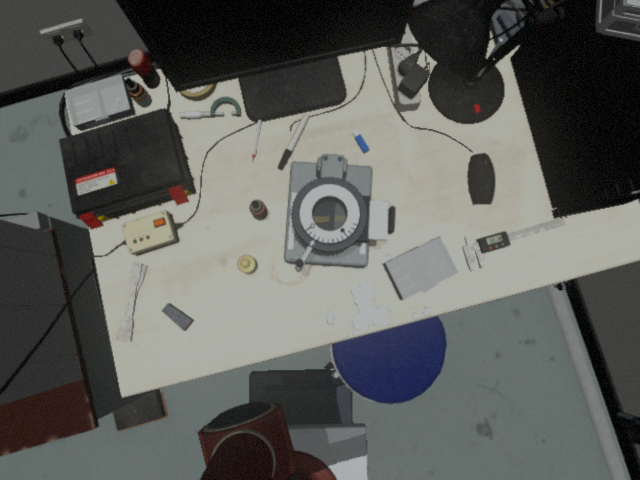

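```bash
python3 - <<'E'
import cv2
a=cv2.imread('pics/top0.png');cv2.imwrite('pics/top0z.png',cv2.resize(a[120:320,180:440],None,fx=3,fy=3,interpolation=cv2.INTER_CUBIC))
E
```

```text
(no output)
```

View pics/top0z.png

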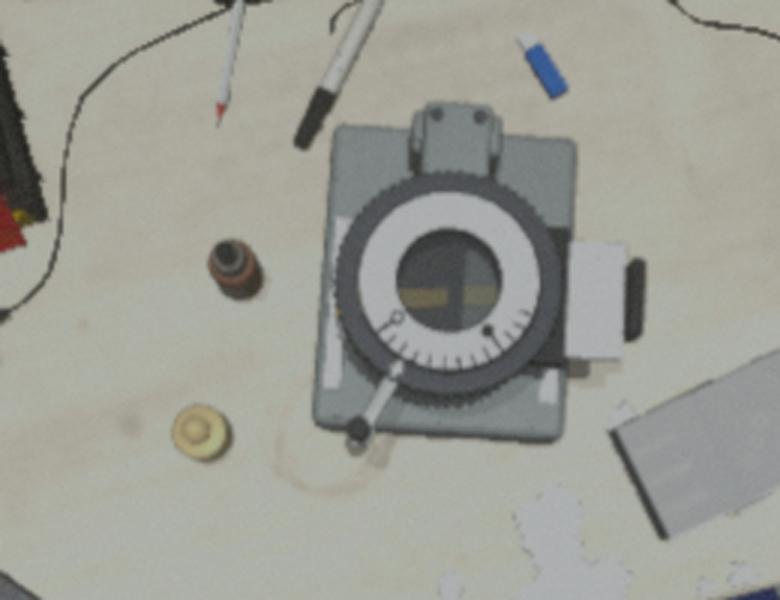

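The top view shows the ring, with its knob at about (299,263), pointer at (312,243), dot at (343,230), and slide tab outer face at about x=394, y=200–233. Next I'll measure these.

```bash
cat > h.py <<'E'
import numpy as np,cv2
from station import ctrl
def ray(d,p):
    x=np.array([(p[0]-d["cx"])/d["fx"],(p[1]-d["cy"])/d["fy"]]);u=x.copy()
    for _ in range(20): u=x/(1+d["k1"]*(u@u))
    T=np.array(d["T"]);v=T[:3,:3]@np.array([u[0],u[1],1]);return T[:3,3],v/np.linalg.norm(v)
def onz(d,p,z):
    o,v=ray(d,p);return o+v*(z-o[2])/v[2]
def tri(r):
    A=np.zeros((3,3));b=np.zeros(3)
    for o,v in r:
        M=np.eye(3)-np.outer(v,v);A+=M;b+=M@o
    X=np.linalg.solve(A,b);return X,[np.linalg.norm((np.eye(3)-np.outer(v,v))@(X-o)) for o,v in r]
def proj(d,P):
    T=np.array(d["T"]);c=T[:3,:3].T@(np.asarray(P)-T[:3,3]);u=c[:2]/c[2];u=u*(1+d["k1"]*(u@u))
    return np.array([d["fx"]*u[0]+d["cx"],d["fy"]*u[1]+d["cy"]])
E
python3 - <<'E'
from h import *
s=ctrl.get_image("scene");t=ctrl.get_image("top")
f=lambda x,y:(180+(x+.5)/3-.5,120+(y+.5)/3-.5)
im=cv2.imread('pics/top0.png')
g=cv2.cvtColor(im,cv2.COLOR_BGR2GRAY)
m=((g>150)).astype(np.uint8)
roi=np.zeros_like(m);cv2.circle(roi,(330,212),36,1,-1)
m*=roi
n,l,st,c=cv2.connectedComponentsWithStats(m);k=1+np.argmax(st[1:,4]);print(st[k],c[k])
cs,_=cv2.findContours((l==k).astype(np.uint8),cv2.RETR_EXTERNAL,cv2.CHAIN_APPROX_NONE)
h=cv2.convexHull(cs[0]);W=np.array([onz(t,p[0],.151)[:2] for p in cs[0]])
(cx,cy),r=cv2.minEnclosingCircle(cs[0]);print('px',cx,cy,r)
A=np.c_[2*W,np.ones(len(W))];sol=np.linalg.lstsq(A,(W**2).sum(1),rcond=None)[0];print('centre',sol[:2],'r',np.sqrt(sol[2]+sol[0]**2+sol[1]**2))
for nm,p,z in[('knob',(358,430),.18),('ptr',(398,366),.147),('dotin',(488,331),.151),('tabA',(643,262),.138),('tabB',(640,338),.138),('circ',(397,318),.151)]:
    print(nm,onz(t,f(*p),z))
i=s["img"][:,:,::-1];cv2.imwrite('pics/scz.png',cv2.resize(i[180:310,220:410],None,fx=4,fy=4,interpolation=cv2.INTER_CUBIC))
E
```

```text
[ 300  185   60   51 1185] [329.98649789 205.08607595]
px 329.3983154296875 213.0 29.669269561767578
centre [ 0.56779165 -0.0901489 ] r 0.04681194664198075
knob [ 0.47224055 -0.03338839  0.18      ]
ptr [ 0.51390261 -0.05737686  0.147     ]
dotin [ 0.53361112 -0.11291092  0.151     ]
tabA [ 0.5771845  -0.21230549  0.138     ]
tabB [ 0.52905391 -0.20812247  0.138     ]
circ [ 0.54301101 -0.05747329  0.151     ]
```

View pics/scz.png

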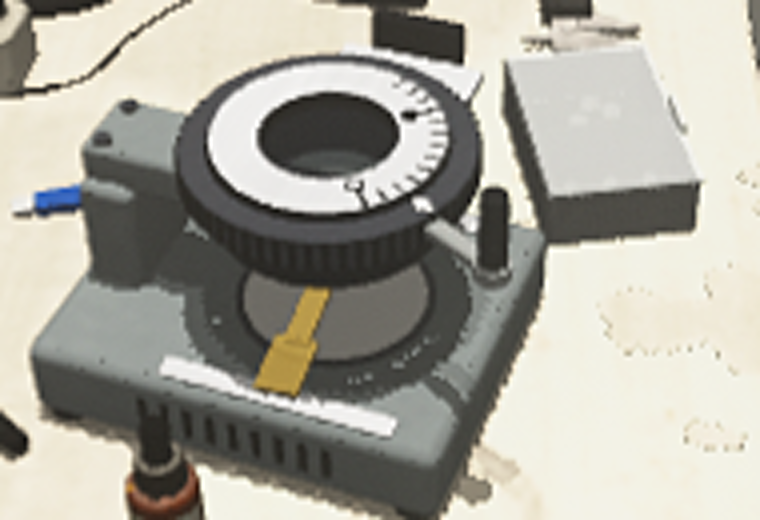

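```bash
python3 - <<'E'
from h import *
s=ctrl.get_image("scene");t=ctrl.get_image("top")
f=lambda x,y:(180+(x+.5)/3-.5,120+(y+.5)/3-.5)
e=lambda x,y:(220+(x+.5)/4-.5,180+(y+.5)/4-.5)
for nm,a,b in[('knob',(358,429),(495,192)),('dot',(488,331),(409,115)),('circ',(397,318),(353,186)),('ptr',(398,366),(422,204))]:
    print(nm,tri([ray(t,f(*a)),ray(s,e(*b))]))
C=[]
for nm,d,x0,x1,y0,y1,th in[('top',t,300,361,183,245,140),('scene',s,266,335,192,236,150)]:
    g=cv2.cvtColor(d["img"],cv2.COLOR_RGB2GRAY);m=np.zeros_like(g);m[y0:y1,x0:x1]=(g[y0:y1,x0:x1]>th)
    n,l,st,c=cv2.connectedComponentsWithStats(m);k=1+np.argmax(st[1:,4])
    cs,_=cv2.findContours((l==k).astype(np.uint8),cv2.RETR_EXTERNAL,cv2.CHAIN_APPROX_NONE)
    h=cv2.convexHull(max(cs,key=len))
    print(nm,st[k])
    W=np.array([onz(d,p[0],.151)[:2] for p in max(cs,key=len)])
    q=np.array([p[0] for p in max(cs,key=len)])
    for _ in range(8):
        A=np.c_[2*W,np.ones(len(W))];sol=np.linalg.lstsq(A,(W**2).sum(1),rcond=None)[0];r=np.sqrt(sol[2]+sol[:2]@sol[:2])
        res=np.linalg.norm(W-sol[:2],axis=1)-r
        k=(res>-.0015)&(res<.004) if len(W)>40 else res>-9
        if k.sum()<25:break
        W=W[k]
    print(sol[:2],r,len(W))
E
```

```text
knob (array([ 0.47438204, -0.03324035,  0.18242652]), [np.float64(0.0017864118273814228), np.float64(0.0017864118273813797)])
dot (array([ 0.53458465, -0.11269095,  0.15183537]), [np.float64(0.001109460898491978), np.float64(0.0011094608984920282)])
circ (array([ 0.54450402, -0.05720669,  0.15127995]), [np.float64(0.00154213639232235), np.float64(0.0015421363923224204)])
ptr (array([ 0.514077  , -0.05734061,  0.14765914]), [np.float64(0.0002657048477282067), np.float64(0.00026570484772833416)])
top [ 300  184   60   59 1635]
[ 0.56421798 -0.08948279] 0.047256387786434685 28
scene [ 272  196   60   37 1123]
[ 0.56883963 -0.09060575] 0.05449186723744634 135
```

Heights agree (knob top 0.182, dot 0.152, pointer 0.148 m). From the marks, the centre is about (0.567,-0.090), yaw about -5°, the ring at about 0.41 rad, and the tab's outer face about 35 mm from home. I'll move in beside the tab, closing the fingers and turning their side faces to it.

```bash
python3 -m handwheel '{"offset":[[0.4,0.4,0],[1.0,1.0,0],[1.8,1.8,0],[2.6,2.6,0],[3.4,3.4,0],[4.2,4.2,0],[5.0,5.0,0],[5.8,5.8,0],[6.4,6.4,0],[6.8,6.8,0]],"roll":[0.6,1.6,2.7,3.8,4.9,6.0,7.1,8.2,9.3,10.6]}' 0 30
```

```text
t: 1.35
tool_pos: [0.5012, -0.308, 0.2314]
tool_rot: [-3.139, 0.126, -0.001]
contact_force: [0.3, -0.5, 0.2]
opening: 0.0002
```

```bash
python3 - <<'E'
from h import *
w=ctrl.get_image("wrist");cv2.imwrite("pics/w1.png",w["img"][:,:,::-1])
E
```

```text
(no output)
```

View pics/w1.png

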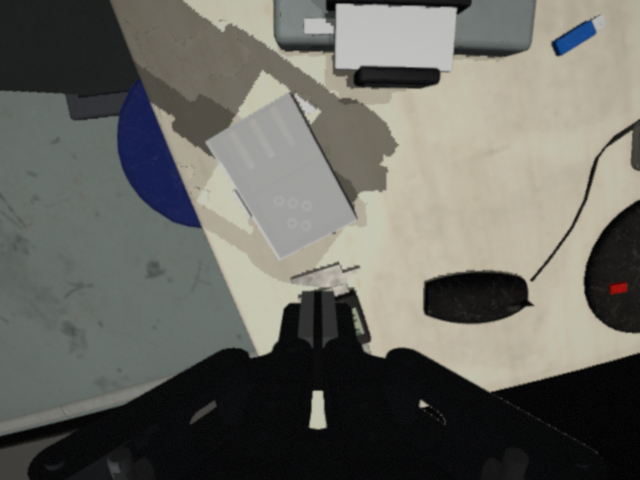

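```bash
python3 - <<'E'
from h import *
w=ctrl.get_image("wrist")
z=cv2.resize(w["img"][50:100,330:460,::-1],None,fx=6,fy=6,interpolation=cv2.INTER_CUBIC)
z=np.clip(z.astype(float)*2.5,0,255).astype(np.uint8)
cv2.imwrite("pics/w1z.png",z)
for p in [(356,71),(439,71),(356,80),(439,80),(397,86)]: print(p,onz(w,p,.138))
E
```

```text
(356, 71) [ 0.53366142 -0.20362594  0.138     ]
(439, 71) [ 0.58312409 -0.20657354  0.138     ]
(356, 80) [ 0.53340879 -0.20867867  0.138     ]
(439, 80) [ 0.58313989 -0.21168723  0.138     ]
(397, 86) [ 0.55774785 -0.21366074  0.138     ]
```

View pics/w1z.png

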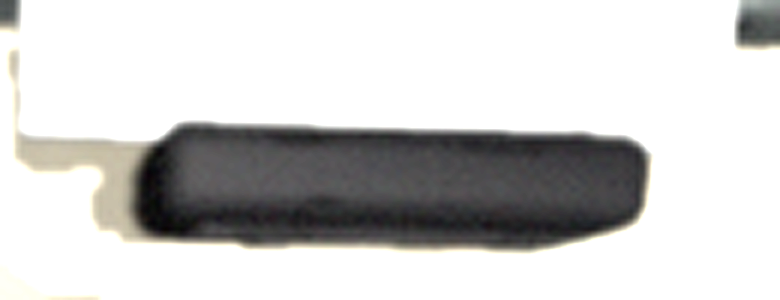

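The tab's outer upper edge is at row 84, giving (0.557,-0.2128) and about 36 mm to go. I'll go down in front of it.

```bash
python3 -m handwheel '{"offset":[[0.4,0.4,0],[0.9,0.9,-0.2],[1.3,1.3,-0.8],[1.4,1.5,-1.6],[1.4,1.5,-2.3],[1.4,1.5,-2.8],[1.4,1.5,-3.0],[1.4,1.6,-3.0],[1.4,1.7,-3.0],[1.4,1.7,-3.0]],"roll":[0,0,0,0,0,0,0,0,0,0]}'
```

```text
t: 2.45
tool_pos: [0.5565, -0.2423, 0.1132]
tool_rot: [3.137, -0.138, 0.004]
contact_force: [-0.3, -0.3, -1.1]
opening: 0.0001
```

```bash
python3 -m handwheel '{"offset":[[0,0.2,0],[0,0.35,0],[0,0.45,0],[0.05,0.55,0],[0.05,0.65,0],[0.05,0.75,0],[0.1,0.85,0],[0.1,0.95,0],[0.1,1.05,0],[0.1,1.1,0]],"roll":[0,0,0,0,0,0,0,0,0,0]}'
python3 - <<'E'
from h import *
w=ctrl.get_image("wrist");cv2.imwrite("pics/w2.png",w["img"][:,:,::-1])
t=ctrl.get_image("top");cv2.imwrite("pics/t2.png",cv2.resize(t["img"][120:320,180:440,::-1],None,fx=3,fy=3,interpolation=cv2.INTER_CUBIC))
E
```

```text
t: 3.45
tool_pos: [0.5598, -0.1977, 0.1113]
tool_rot: [3.139, -0.138, 0.001]
contact_force: [1.3, -1.8, -0.5]
opening: -0.0001
```

View pics/w2.png

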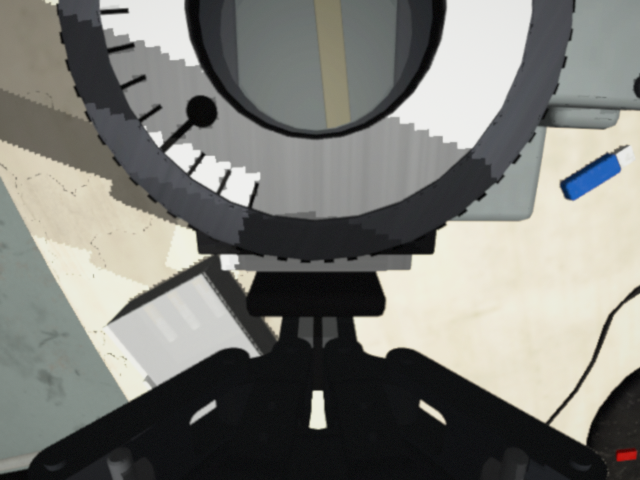

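Contact at 1.8 N: the tab (rows 272–315) is following the finger, with about 10 mm of light slide still showing in front of it. I'll carry on gently.

```bash
python3 -m handwheel '{"offset":[[0,0.03,0],[0,0.06,0],[0,0.09,0],[0,0.12,0],[0,0.14,0],[0,0.16,0],[0,0.18,0],[0,0.2,0],[0,0.2,0],[0,0.2,0]],"roll":[0,0,0,0,0,0,0,0,0,0]}'
python3 -m handwheel '{"offset":[[0,0.01,0],[0,0.02,0],[0,0.03,0],[0,0.04,0],[0,0.05,0],[0,0.06,0],[0,0.07,0],[0,0.08,0],[0,0.08,0],[0,0.08,0]],"roll":[0,0,0,0,0,0,0,0,0,0]}'
python3 - <<'E'
from h import *
w=ctrl.get_image("wrist");cv2.imwrite("pics/w3.png",w["img"][:,:,::-1])
print(ctrl.get_obs()["contact_force"])
E
```

```text
t: 4.55
tool_pos: [0.5596, -0.1899, 0.1113]
tool_rot: [-3.138, 0.138, 0.0]
contact_force: [0.1, -0.6, -0.2]
opening: -0.0003
t: 5.55
tool_pos: [0.5597, -0.1887, 0.1115]
tool_rot: [3.135, -0.139, 0.001]
contact_force: [1.0, -8.6, -1.0]
opening: -0.0004
[-0.18467154 -8.22301927 -2.82037638]
```

View pics/w3.png

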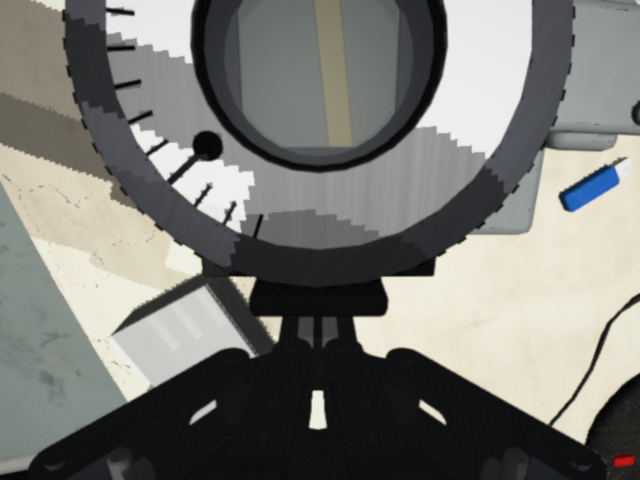

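Force rose to 8.6 N with almost no further travel, and the black tab is closed against the housing, so the slide is home. I'll back off and rise, then cross to the far side of the knob.

```bash
python3 -m handwheel '{"offset":[[0,-0.15,0],[0,-0.4,0],[0,-0.7,0],[0,-0.8,0.3],[0,-0.8,1.0],[0,-0.8,1.9],[0,-0.8,2.7],[0,-0.8,3.1],[0,-0.8,3.3],[0,-0.8,3.3]],"roll":[0,0,0,0,0,0,0,0,0,0]}'
python3 -m handwheel '{"offset":[[-0.2,0.3,0],[-0.5,0.9,0],[-0.8,1.6,0],[-1.1,2.4,0],[-1.3,3.2,0],[-1.5,4.0,0],[-1.6,4.6,0],[-1.7,5.1,0],[-1.7,5.4,0],[-1.7,5.5,0]],"roll":[-0.2,-0.6,-1.1,-1.7,-2.3,-2.9,-3.4,-3.9,-4.2,-4.3]}'
python3 - <<'E'
from h import *
w=ctrl.get_image("wrist");cv2.imwrite("pics/w4.png",w["img"][:,:,::-1])
t=ctrl.get_image("top");cv2.imwrite("pics/t4.png",cv2.resize(t["img"][120:320,180:440,::-1],None,fx=3,fy=3,interpolation=cv2.INTER_CUBIC))
E
```

```text
t: 6.6
tool_pos: [0.5599, -0.219, 0.244]
tool_rot: [3.138, -0.138, 0.002]
contact_force: [-0.1, 0.4, -0.1]
opening: 0.0001
t: 7.6
tool_pos: [0.4905, 0.0024, 0.2409]
tool_rot: [3.029, -0.833, -0.006]
contact_force: [0.1, 0.7, 0.5]
opening: 0.0
```

View pics/w4.png

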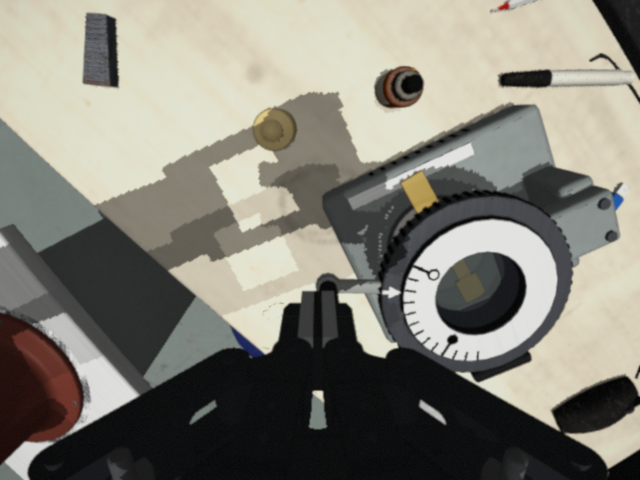

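View pics/t4.png

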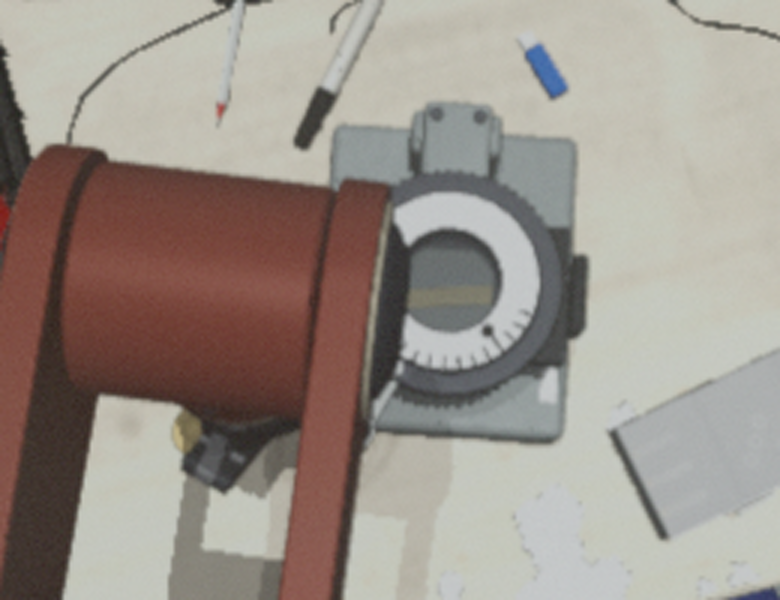

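The wrist view shows the knob at (327,285) just beyond the fingertip, the pointer tip at about (400,293), the circle at (433,273) and the dot at (452,340). The top view shows the tab closed and the instrument unmoved. I'll take the centre and angles from this view.

```bash
cat >> h.py <<'E'
def face(d,roi,th=150,z=.151):
    g=cv2.cvtColor(d["img"],cv2.COLOR_RGB2GRAY);x0,x1,y0,y1=roi;m=np.zeros_like(g);m[y0:y1,x0:x1]=g[y0:y1,x0:x1]>th
    n,l,st,c=cv2.connectedComponentsWithStats(m);k=1+np.argmax(st[1:,4]);print(st[k])
    cs,_=cv2.findContours((l==k).astype(np.uint8),cv2.RETR_EXTERNAL,cv2.CHAIN_APPROX_NONE)
    W=np.array([onz(d,p[0],z)[:2] for p in cv2.convexHull(max(cs,key=len))])
    A=np.c_[2*W,np.ones(len(W))];s=np.linalg.lstsq(A,(W**2).sum(1),rcond=None)[0];r=np.sqrt(s[2]+s[:2]@s[:2])
    return s[:2],r,np.abs(np.linalg.norm(W-s[:2],axis=1)-r).max()
def ang(P,c): return np.degrees(np.arctan2(P[1]-c[1],P[0]-c[0]))%360
E
python3 - <<'E'
from h import *
w=ctrl.get_image("wrist")
print(face(w,(402,562,210,366),150))
for n,p,z in[('dot',(453,339),.151),('circ',(433,274),.151),('ptr',(401,293),.147),('knob',(327,281),.18)]:print(n,onz(w,p,z))
cv2.imwrite("pics/w4z.png",cv2.resize(w["img"][200:380,310:500,::-1],None,fx=4,fy=4,interpolation=cv2.INTER_CUBIC)[:600])
E
```

```text
[  402   219   154   141 10333]
(array([ 0.56885647, -0.09126407]), np.float64(0.05518749757385375), np.float64(0.00028773814839695017))
dot [ 0.53766761 -0.11590544  0.151     ]
circ [ 0.54683213 -0.06023468  0.151     ]
ptr [ 0.52115552 -0.06406867  0.147     ]
knob [ 0.48805845 -0.01522843  0.18      ]
```

View pics/w4z.png

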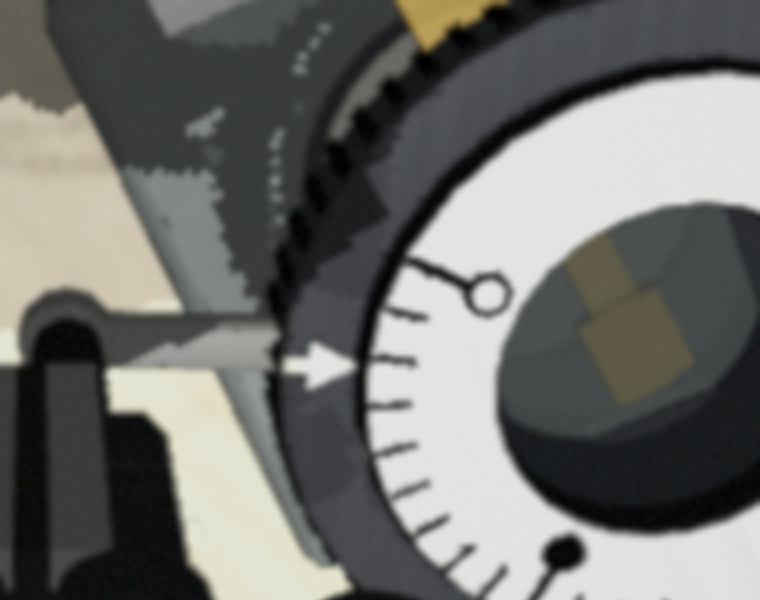

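```bash
python3 - <<'E'
from h import *
w=ctrl.get_image("wrist");c=np.array([.5689,-.0913])
e=lambda x,y:(310+(x+.5)/4-.5,200+(y+.5)/4-.5)
for n,p,z in[('dot',(564,551),.151),('dotout',(537,597),.151),('circ',(489,294),.151),('circout',(407,260),.151),('t2',(370,358),.151),('t3',(365,406),.151),('ptr',(357,367),.147),('ptrbase',(285,366),.147),('barend',(65,335),.143)]:
    P=onz(w,e(*p),z);print(n,P.round(4),ang(P,c).round(1),np.linalg.norm(P[:2]-c).round(4))
for a in (150,216):print(a,c+.108*np.array([np.cos(np.radians(a)),np.sin(np.radians(a))]))
E
```

```text
dot [ 0.5369 -0.1145  0.151 ] 216.0 0.0395
dotout [ 0.5285 -0.1211  0.151 ] 216.4 0.0502
circ [ 0.5467 -0.06    0.151 ] 125.3 0.0384
circout [ 0.5373 -0.047   0.151 ] 125.5 0.0545
t2 [ 0.5236 -0.0603  0.151 ] 145.6 0.0549
t3 [ 0.5186 -0.0682  0.151 ] 155.3 0.0553
ptr [ 0.5206 -0.0629  0.147 ] 149.5 0.056
ptrbase [ 0.5098 -0.0561  0.147 ] 149.2 0.0688
barend [ 0.4785 -0.0326  0.143 ] 147.0 0.1078
150 [ 0.47536926 -0.0373    ]
216 [ 0.48152616 -0.15478081]
```

```bash
python3 -m handwheel '{"offset":[[0,0,-0.3],[0,0,-0.8],[0,0,-1.3],[0,0,-1.7],[0,0,-2.0],[0,0,-2.1],[0,-0.1,-2.1],[-0.05,-0.2,-2.1],[-0.05,-0.2,-2.1],[-0.05,-0.2,-2.1]],"roll":[0,0,0,0,0,0,0,0,0,0]}'
python3 - <<'E'
from h import *
o=ctrl.get_obs();p=o["tool_pos"];print(p,o["contact_force"])
c=np.array([.5689,-.0913])
for a in list(np.arange(149.4,217,6))+[215.8]:
    r=np.radians(a);u=np.array([np.cos(r),np.sin(r)]);t=np.array([-u[1],u[0]])
    print(round(a,1),((c+.108*u-.0175*t-p[:2])/.04).round(2),round((a-149.4)/6,2))
E
```

```text
t: 8.8
tool_pos: [0.4901, -0.0071, 0.1603]
tool_rot: [-3.028, 0.836, -0.003]
contact_force: [-0.4, -0.1, -0.3]
opening: -0.0002
[ 0.49013305 -0.00712649  0.16026776] [-0.40672848 -0.05884702 -0.34494411]
149.4 [-0.13 -0.35] 0.0
155.4 [-0.3  -0.58] 1.0
161.4 [-0.45 -0.83] 2.0
167.4 [-0.57 -1.09] 3.0
173.4 [-0.66 -1.36] 4.0
179.4 [-0.73 -1.64] 5.0
185.4 [-0.76 -1.92] 6.0
191.4 [-0.76 -2.21] 7.0
197.4 [-0.74 -2.49] 8.0
203.4 [-0.68 -2.78] 9.0
209.4 [-0.6  -3.05] 10.0
215.4 [-0.49 -3.31] 11.0
215.8 [-0.48 -3.33] 11.07
```

Contact should come within about 16 mm. First I'll push along the arc to about 173°.

```bash
python3 -m handwheel '{"offset":[[-0.05,-0.15,0],[-0.1,-0.3,0],[-0.2,-0.45,0],[-0.3,-0.58,0],[-0.37,-0.7,0],[-0.45,-0.83,0],[-0.51,-0.96,0],[-0.57,-1.09,0],[-0.62,-1.22,0],[-0.66,-1.36,0]],"roll":[0,0,0.5,1.0,1.5,2.0,2.5,3.0,3.5,4.0]}'
python3 - <<'E'
from h import *
w=ctrl.get_image("wrist");cv2.imwrite("pics/w5.png",w["img"][:,:,::-1])
o=ctrl.get_obs();p=o["tool_pos"];print(p,o["contact_force"])
E
```

```text
t: 9.8
tool_pos: [0.4633, -0.0613, 0.1595]
tool_rot: [-3.135, 0.184, -0.002]
contact_force: [0.0, 2.4, 0.2]
opening: 0.0
[ 0.46315656 -0.06202107  0.15951775] [0.69254383 0.1928067  0.12538174]
```

View pics/w5.png

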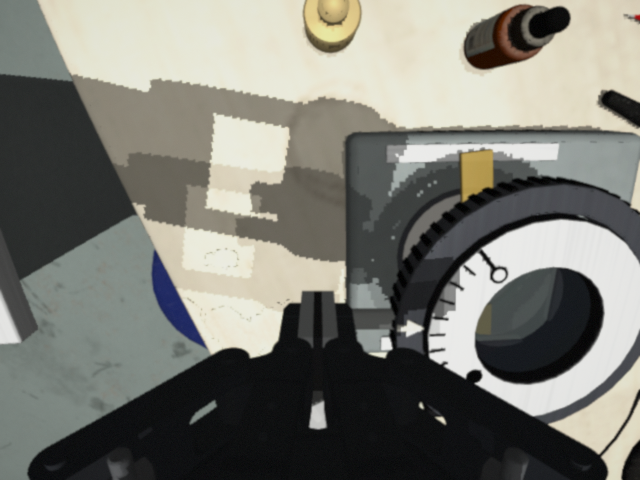

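The ring follows at about 2.4 N, with the pointer now at (423,328). I'll carry on to about 203°.

```bash
python3 -m handwheel '{"offset":[[-0.04,-0.14,0],[-0.07,-0.28,0],[-0.09,-0.42,0],[-0.1,-0.56,0],[-0.1,-0.7,0],[-0.1,-0.85,0],[-0.09,-0.99,0],[-0.08,-1.13,0],[-0.05,-1.28,0],[-0.02,-1.42,0]],"roll":[0.5,1.0,1.5,2.0,2.5,3.0,3.5,4.0,4.5,5.0]}'
python3 - <<'E'
from h import *
w=ctrl.get_image("wrist");cv2.imwrite("pics/w6.png",w["img"][:,:,::-1])
t=ctrl.get_image("top");cv2.imwrite("pics/t6.png",cv2.resize(t["img"][170:290,260:420,::-1],None,fx=5,fy=5,interpolation=cv2.INTER_CUBIC))
o=ctrl.get_obs();p=o["tool_pos"];print(p,o["contact_force"])
E
```

```text
t: 10.85
tool_pos: [0.4624, -0.118, 0.1595]
tool_rot: [-3.076, -0.632, -0.0]
contact_force: [0.2, 2.6, 1.4]
opening: -0.0002
[ 0.46238788 -0.11856811  0.15939416] [-0.21620258  0.23378424 -0.00279155]
```

View pics/w6.png

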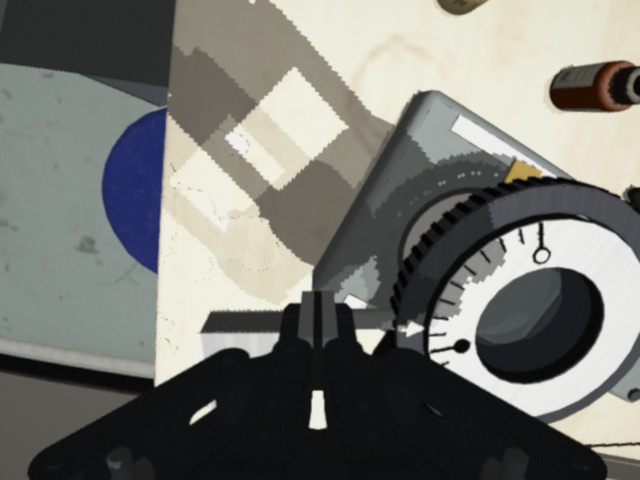

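View pics/t6.png

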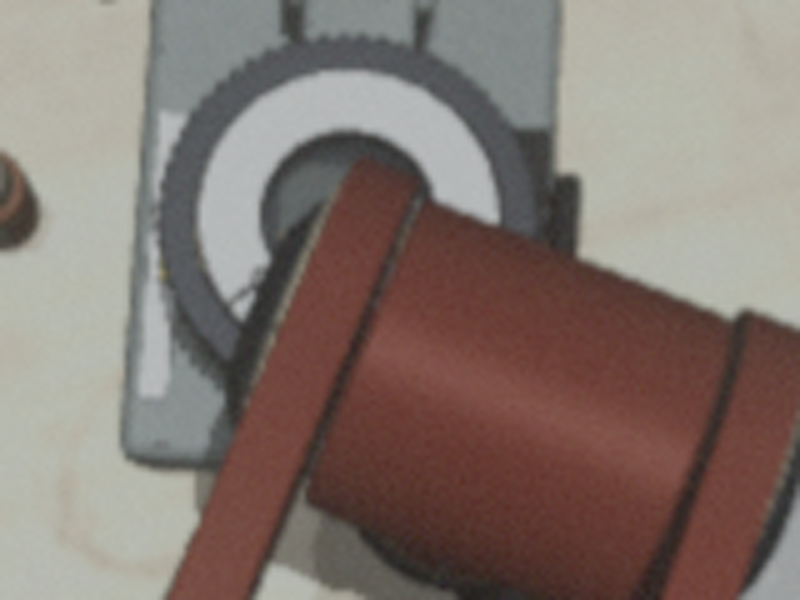

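```bash
python3 - <<'E'
from h import *
w=ctrl.get_image("wrist")
print(face(w,(425,606,215,386),165))
cv2.imwrite("pics/w6z.png",cv2.resize(w["img"][290:390,385:505,::-1],None,fx=6,fy=6,interpolation=cv2.INTER_CUBIC))
E
```

```text
[  430   218   176   168 10240]
(array([ 0.56794985, -0.08891981]), np.float64(0.05286708957087138), np.float64(0.008084817348443109))
```

View pics/w6z.png

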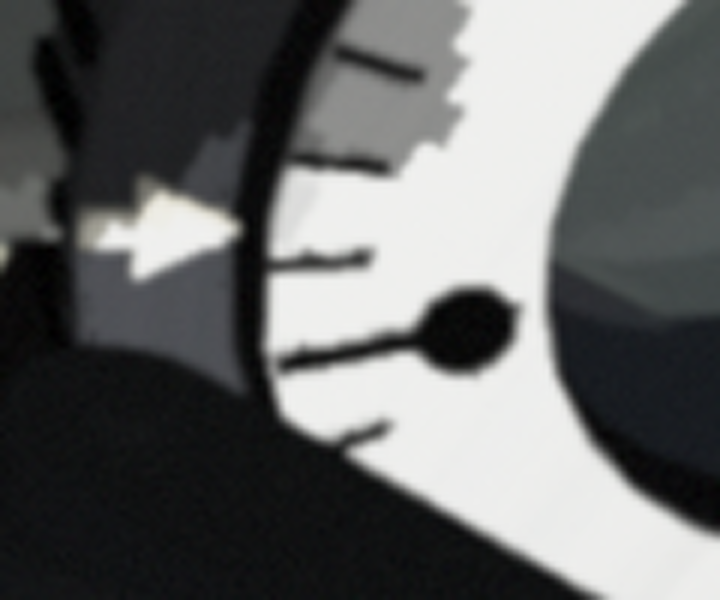

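The pointer tip is at zoom (240,227), the dot mark from (283,365) to (415,340), and one short mark lies between them, so about 13° remain.

```bash
cat >> h.py <<'E'
C0=np.array([.5689,-.0913])
def meas(d,pts,c=C0):
    for n,p,z in pts:
        P=onz(d,p,z);print(n,P.round(4),ang(P,c).round(1),np.linalg.norm(P[:2]-c).round(4))
E
python3 - <<'E'
from h import *
w=ctrl.get_image("wrist")
e=lambda x,y:(385+(x+.5)/6-.5,290+(y+.5)/6-.5)
meas(w,[('ptr',e(240,227),.147),('ptrb',e(85,230),.147),('-20',e(295,158),.151),('-10',e(270,265),.151),('dotout',e(283,365),.151),('dot',e(467,330),.151)])
p=ctrl.get_obs()["tool_pos"]
for a in (203.4,206,209,212,214,215,215.8,216.5):
    r=np.radians(a);u=np.array([np.cos(r),np.sin(r)]);t=np.array([-u[1],u[0]])
    print(a,((C0+.108*u-.0175*t-p[:2])/.04).round(2),round((a-203.4)/6,2))
E
```

```text
ptr [ 0.5167 -0.1144  0.147 ] 203.9 0.0571
ptrb [ 0.5052 -0.1195  0.147 ] 203.9 0.0696
-20 [ 0.5155 -0.1055  0.151 ] 194.9 0.0552
-10 [ 0.5184 -0.1148  0.151 ] 204.9 0.0557
dotout [ 0.524  -0.1226  0.151 ] 214.9 0.0547
dot [ 0.5364 -0.1141  0.151 ] 215.0 0.0397
203.4 [0.01 0.  ] 0.0
206 [ 0.05 -0.12] 0.43
209 [ 0.09 -0.25] 0.93
212 [ 0.14 -0.39] 1.43
214 [ 0.18 -0.47] 1.77
215 [ 0.2  -0.52] 1.93
215.8 [ 0.22 -0.55] 2.07
216.5 [ 0.23 -0.58] 2.18
```

Radii match (57.1, 55.2, 54.7 mm). The pointer is at 203.9° and the dot at 215.0°. I'll move about 9.5° and look again.

```bash
python3 -m handwheel '{"offset":[[0.02,-0.06,0],[0.05,-0.12,0],[0.07,-0.18,0],[0.09,-0.25,0],[0.11,-0.3,0],[0.13,-0.35,0],[0.14,-0.39,0],[0.16,-0.43,0],[0.16,-0.43,0],[0.16,-0.43,0]],"roll":[0.2,0.4,0.65,0.9,1.1,1.3,1.45,1.6,1.6,1.6]}'
python3 - <<'E'
from h import *
w=ctrl.get_image("wrist")
cv2.imwrite("pics/w7z.png",cv2.resize(w["img"][290:390,385:505,::-1],None,fx=6,fy=6,interpolation=cv2.INTER_CUBIC))
E
```

```text
t: 12.05
tool_pos: [0.469, -0.1354, 0.1593]
tool_rot: [3.014, 0.886, 0.0]
contact_force: [0.0, 0.1, -0.4]
opening: 0.0001
```

View pics/w7z.png

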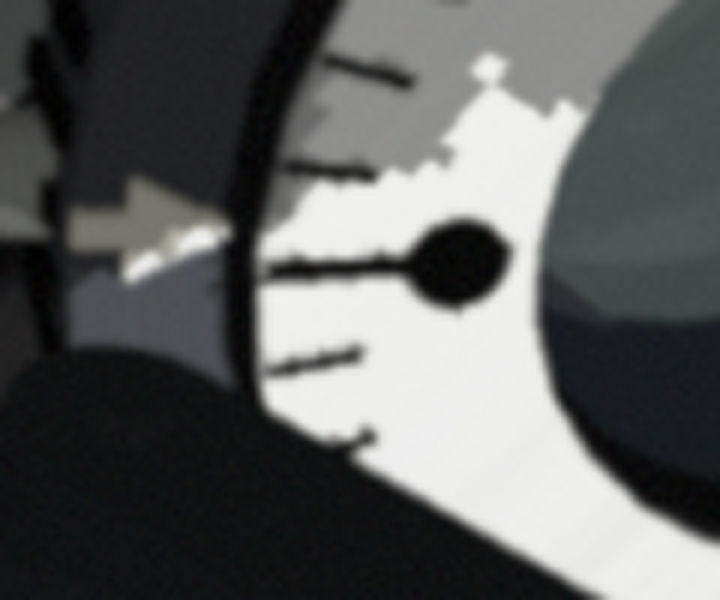

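```bash
python3 - <<'E'
from h import *
w=ctrl.get_image("wrist")
e=lambda x,y:(385+(x+.5)/6-.5,290+(y+.5)/6-.5)
meas(w,[('ptr',e(232,228),.147),('ptrb',e(72,230),.147),('-10',e(290,167),.151),('dotout',e(265,271),.151),('dot',e(458,263),.151),('+10',e(270,372),.151)])
E
```

```text
ptr [ 0.5215 -0.1227  0.147 ] 213.5 0.0569
ptrb [ 0.5106 -0.1298  0.147 ] 213.4 0.0698
-10 [ 0.5195 -0.1146  0.151 ] 205.2 0.0546
dotout [ 0.5237 -0.123   0.151 ] 215.1 0.0552
dot [ 0.5365 -0.1142  0.151 ] 215.3 0.0397
+10 [ 0.5301 -0.1303  0.151 ] 225.1 0.055
```

The pointer is at 213.45° and the dot at 215.2°, so 1.7° remain, about 3.2 mm at the knob.

```bash
python3 -m handwheel '{"offset":[[0.01,-0.02,0],[0.02,-0.03,0],[0.03,-0.05,0],[0.04,-0.06,0],[0.045,-0.07,0],[0.045,-0.07,0],[0.045,-0.07,0],[0.045,-0.07,0],[0.045,-0.07,0],[0.045,-0.07,0]],"roll":[0,0.1,0.2,0.3,0.3,0.3,0.3,0.3,0.3,0.3]}'
python3 - <<'E'
from h import *
w=ctrl.get_image("wrist")
cv2.imwrite("pics/w8z.png",cv2.resize(w["img"][290:390,385:505,::-1],None,fx=6,fy=6,interpolation=cv2.INTER_CUBIC))
E
```

```text
t: 13.15
tool_pos: [0.4707, -0.1381, 0.1593]
tool_rot: [3.0, 0.933, 0.0]
contact_force: [-2.1, -0.4, 0.6]
opening: 0.0
```

View pics/w8z.png

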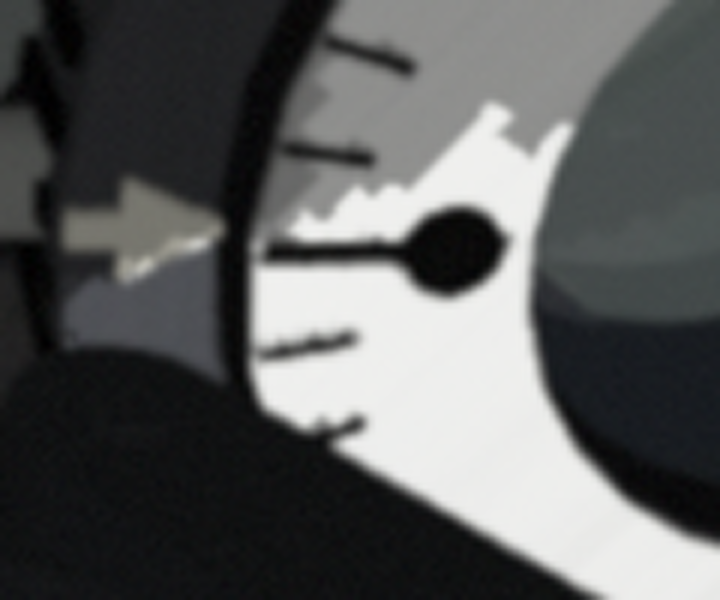

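```bash
python3 - <<'E'
from h import *
w=ctrl.get_image("wrist")
e=lambda x,y:(385+(x+.5)/6-.5,290+(y+.5)/6-.5)
meas(w,[('ptr',e(226,228),.147),('ptrb',e(63,229),.147),('-10',e(285,148),.151),('dotout',e(262,254),.151),('dot',e(452,250),.151),('+10',e(262,354),.151)])
E
```

```text
ptr [ 0.5224 -0.1241  0.147 ] 215.2 0.0569
ptrb [ 0.5115 -0.1315  0.147 ] 215.0 0.0701
-10 [ 0.5191 -0.1147  0.151 ] 205.2 0.055
dotout [ 0.5238 -0.123   0.151 ] 215.1 0.0551
dot [ 0.5363 -0.1142  0.151 ] 215.2 0.0398
+10 [ 0.5299 -0.1301  0.151 ] 224.9 0.055
```

The pointer is at 215.1° and the dot at 215.15°. I'll back straight off, rise and check from other views.

```bash
python3 -m handwheel '{"offset":[[-0.06,0.08,0],[-0.15,0.2,0],[-0.3,0.4,0],[-0.4,0.55,0.3],[-0.4,0.6,1.0],[-0.4,0.6,1.8],[-0.4,0.6,2.5],[-0.4,0.6,3.0],[-0.4,0.6,3.2],[-0.4,0.6,3.2]],"roll":[0,0,0,0,0,0,0,0,0,0]}'
python3 -m handwheel '{"offset":[[-0.2,0.2,0],[-0.5,0.6,0.1],[-0.8,1.2,0.2],[-1.1,2.0,0.3],[-1.4,2.8,0.3],[-1.6,3.6,0.3],[-1.6,4.4,0.3],[-1.6,5.0,0.3],[-1.6,5.4,0.3],[-1.6,5.4,0.3]],"roll":[-0.5,-1.5,-2.5,-3.5,-4.5,-5.5,-6.5,-7.5,-8,-8]}'
python3 - <<'E'
from h import *
for n,(a,b,c,d) in {"wrist":(0,480,0,640),"top":(150,300,250,430),"scene":(180,310,220,410)}.items():
    w=ctrl.get_image(n);i=w["img"][a:b,c:d,::-1];k=1 if n=="wrist" else 4
    cv2.imwrite(f"pics/{n}9.png",cv2.resize(i,None,fx=k,fy=k,interpolation=cv2.INTER_CUBIC))
E
```

```text
t: 14.25
tool_pos: [0.455, -0.114, 0.2892]
tool_rot: [2.998, 0.933, 0.004]
contact_force: [0.1, 0.6, -0.6]
opening: 0.0002
t: 15.25
tool_pos: [0.3897, 0.1034, 0.2975]
tool_rot: [3.12, -0.362, -0.005]
contact_force: [-0.2, 0.2, -1.0]
opening: 0.0001
```

View pics/wrist9.png

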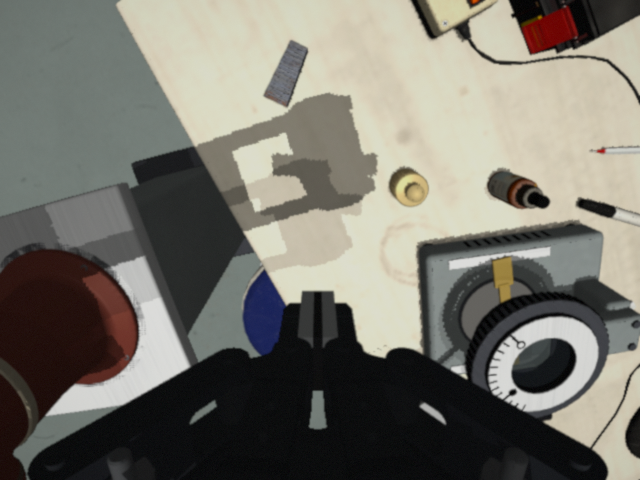

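View pics/top9.png

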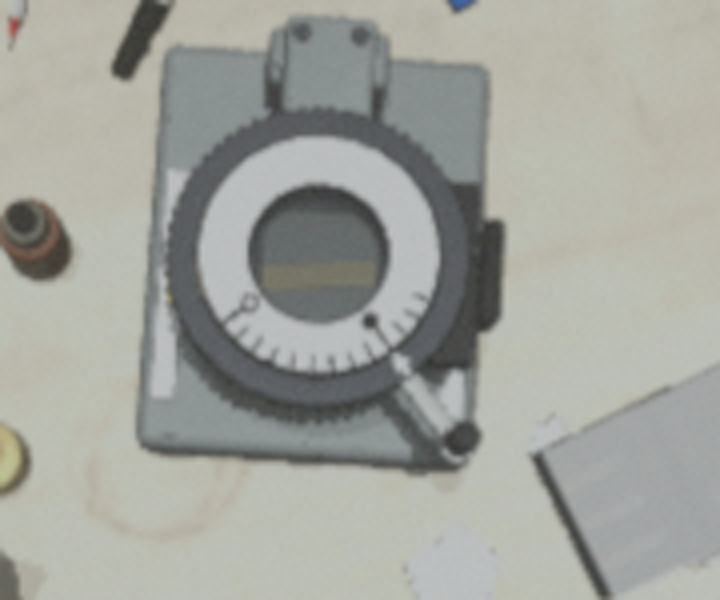

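View pics/scene9.png

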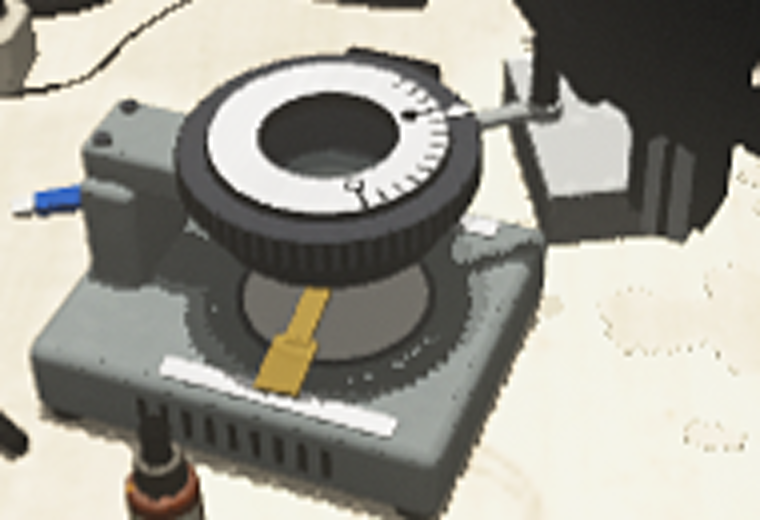

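The top view shows the pointer tip (398,357) and knob (462,438) in line with the dot (370,321), and the tab (490,275) against the housing. One last numeric check.

```bash
python3 - <<'E'
from h import *
t=ctrl.get_image("top");e=lambda x,y:(250+(x+.5)/4-.5,150+(y+.5)/4-.5)
meas(t,[('dot',e(370,321),.151),('ptr',e(400,360),.147),('knob',e(462,435),.18),('tabA',e(502,226),.138),('tabB',e(496,322),.138)],np.array([.5675,-.0902]))
y=np.radians(-4.8)
for p in((502,226),(496,322)):
    P=onz(t,e(*p),.138)[:2]-[.5675,-.0902];print('tab y prime',-np.sin(y)*P[0]+np.cos(y)*P[1])
a=cv2.imread('pics/top0.png');b=t["img"][:,:,::-1]
for n,(x0,x1,y0,y1) in {'box':(380,462,232,302),'weight':(234,260,252,276),'lamp+column':(285,375,152,182),'dropper':(247,270,197,222)}.items():
    print(n,cv2.phaseCorrelate(cv2.cvtColor(a[y0:y1,x0:x1],6).astype(np.float32),cv2.cvtColor(np.ascontiguousarray(b[y0:y1,x0:x1]),6).astype(np.float32)))
E
```

```text
dot [ 0.5339 -0.1125  0.151 ] 213.6 0.0404
ptr [ 0.516 -0.126  0.147] 214.8 0.0627
knob [ 0.4775 -0.1495  0.18  ] 213.4 0.1078
tabA [ 0.5797 -0.1768  0.138 ] 278.0 0.0875
tabB [ 0.5341 -0.1721  0.138 ] 247.8 0.0884
tab y prime -0.08530125537063
tab y prime -0.08440218169037306
box ((-0.053530696084649776, -0.11462116272955569), 0.8578689004168099)
weight ((0.31262748991827927, -0.1020880361246892), 0.9277163617036961)
lamp+column ((0.019793253042102776, -0.06122429379583316), 1.0149528203187166)
dropper ((-0.06921770940747862, 0.25650039747336884), 0.9341418423255284)
```

```bash
python3 -c "
from station import ctrl
print(ctrl.finish_job(),ctrl.get_obs()['t'])"
```

```text
the job is handed in; nothing more can be done
the job is handed in; nothing more can be done
```

The polariscope is set to circular dark field and the job is handed in, at about 15.5 s of the 54 s allowed.

- **Slide:** I pushed the quarter-wave slide home first with the closed fingertips. It stopped dead at about 8.6 N, and the tab closed against its housing. The top view puts its outer face 84–85 mm from the axis against the nominal 87 mm, which is within the calibration error.
- **Ring:** I then pushed the lever about 66° round by its knob, at roughly 2.5 N. At the last contact, the close wrist view had the pointer at 215.1° and the dot mark at 215.15°.
- **Check after backing off:** The coarser top view gave the dot at 213.6°, the pointer at 214.8° and the knob at 213.4°. That is a spread of about 1°, on the order of a pixel in that view, and the pointer still stands on the dot mark.
- **Surroundings:** The instrument, box, weight and dropper shifted by no more than 0.3 pixel between the first and last top pictures, so within measurement noise. I checked the coupon only by eye, and it looked unmoved. The arm ended clear of everything.

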